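# Hinge test on two nozzle cases

## Task

One of the two blue-lidded nozzle cases has a worn lid hinge. Lift a lid about half-way (45 degrees), let go and see whether it stays up by itself: leave the lid that holds standing open at about 45 degrees, and press the lid that will not hold down past its catch until it is fully shut on its seal. Press slowly and only as hard as the catch needs (10 N is plenty), without forcing the lid onto the seal, and leave the dessert cup and the tape roll beside the cases where they stand.

Things in the scene. Friction and masses are not known exactly. Their poses are not given: they have to be found in the camera images.
- case_a: Grey case, blue lid, fixed: 180 (x) by 130 (y), 67 mm high; origin centre of underside, x from front to back (hinge), z up. Roller catch in front, rubber seal bead (sealpad) under the lid's front edge. Pressing shut: from the ajar rest the catch resists with up to 9 N at the fin, falling to nothing as it passes; shut is over 0.031 rad below that rest, the stiff seal (1 mm per 20 N) close past the point of no return; before it the lid springs up.
- lid_a (a joint): Opening angle of case_a's lid, rad, growing as the front edge is lifted; stop 1.40. Lids start ajar (0.02 to 0.10), on or above the catch. Seal and catch were set by hand, so shut lies anywhere from -0.02 to 0.06, other for each case. Lid 0.3 kg. The sound friction hinge keeps any angle (5 to 8 N at the fin lift it); on the worn one the lid, let go, sinks onto the catch within 2 s.
- lid_a_grip (a point): Grip point in the black upright fin at the middle of that lid's front edge. Fin 14 mm wide (case's y), 32 mm deep (x), 40 mm high on the 8 mm lid plate; this point is 26 mm above the plate, 14 mm below the fin's top. Turns with the lid: y along the hinge, z out of the lid. Can be pinched across its width from above and pivots between the fingers; its top can be pressed.
- lid_a_hinge (a point): Middle of that lid's hinge line, at the back of the case, level with the lid plate's underside (71 mm above the table). Its y lies along the hinge line. The grip point lies 155 mm in front of and 34 mm above it at lid angle 0 (159 mm from the hinge line).
- case_b: Grey case, blue lid, fixed: 180 (x) by 130 (y), 67 mm high; origin centre of underside, x from front to back (hinge), z up. Roller catch in front, rubber seal bead (sealpad) under the lid's front edge. Pressing shut: from the ajar rest the catch resists with up to 9 N at the fin, falling to nothing as it passes; shut is over 0.031 rad below that rest, the stiff seal (1 mm per 20 N) close past the point of no return; before it the lid springs up.
- lid_b (a joint): Opening angle of case_b's lid, rad, growing as the front edge is lifted; stop 1.40. Lids start ajar (0.02 to 0.10), on or above the catch. Seal and catch were set by hand, so shut lies anywhere from -0.02 to 0.06, other for each case. Lid 0.3 kg. The sound friction hinge keeps any angle (5 to 8 N at the fin lift it); on the worn one the lid, let go, sinks onto the catch within 2 s.
- lid_b_grip (a point): Grip point in the black upright fin at the middle of that lid's front edge. Fin 14 mm wide (case's y), 32 mm deep (x), 40 mm high on the 8 mm lid plate; this point is 26 mm above the plate, 14 mm below the fin's top. Turns with the lid: y along the hinge, z out of the lid. Can be pinched across its width from above and pivots between the fingers; its top can be pressed.
- lid_b_hinge (a point): Middle of that lid's hinge line, at the back of the case, level with the lid plate's underside (71 mm above the table). Its y lies along the hinge line. The grip point lies 155 mm in front of and 34 mm above it at lid angle 0 (159 mm from the hinge line).
- dessert_mid (a point): Centre of a loose clear dessert cup with mousse, 71 mm across, 34 mm high, standing between and in front of the cases; not to be disturbed.
- tape_mid (a point): Centre of a loose roll of beige masking tape, 104 mm across, 25 mm high, lying flat, left of the cases; not to be disturbed.

How it is judged:
At the end, for the whole second after the job is handed in: One lid stands still, by itself, between 0.50 and 1.10 rad open (about 29 to 63 degrees); the other is shut: behind its catch, which keeps it pressed on its seal with more than 1 N (((value of joint lid_a between 0.5 and 1.1 rad and velocity of joint lid_a between -0.03 and 0.03 rad/s and value of joint lid_b below 0.08 rad and contact force between sealpad_b and anything else above 1 N) or (value of joint lid_b between 0.5 and 1.1 rad and velocity of joint lid_b between -0.03 and 0.03 rad/s and value of joint lid_a below 0.08 rad and contact force between sealpad_a and anything else above 1 N))); the robot touches nothing.
It fails at once if a lid is forced onto its seal with more than 30 N (contact force between any of sealpad_a, sealpad_b and anything else above 30 N).
It fails at once if the dessert cup or tape roll is moved more than 20 mm (distance of any of dessert_mid, tape_mid from where it was at the start of the episode above 0.02 m).
It also fails if it takes over 69 s, if anything falls off the work surface, if the arm or the gripper's body presses on something with over 40 N, if the wrist force passes 120 N, or if a joint passes its speed limit or range.

## Robot

A 6-joint arm with a two-finger parallel gripper is mounted at the origin on a cart in front of the work surface, level with it; the furniture and walls round the work are solid. World frame = base frame: x ahead of the robot, y to its left, z up, the work surface at z = 0. Lengths are in m, angles in rad, forces in N, time in s.
With the tool pointing down it reaches from about 0.35 to 0.975 m from the base axis. Payload 4.9 kg.
Tool frame: the origin (TCP) lies on the centre line of the jaws, within the pads' length; the fingertips stand ctrl.finger_overhang ahead of it and the grasp point (between the pads) lies 11 mm behind it (ctrl.finger_overhang is the distance from the TCP to the fingertips, in m); z points along the fingers, y is the line along which they close (so a half turn about z gives the same grasp; the last joint's range is limited). The gripper opens to 85 mm and grips with 20 to 120 N. Pads are 22 mm wide; open, the fingers measure 114 mm over their backs; the gripper's body (76 mm by 85 mm) begins 54 mm behind the grasp point. The pads swing forward as they close: fully open they stand 13 mm farther back than shut.
Start: joints at [1.145, 0.053, 1.613, -0, 1.476, -0.119], TCP at [0.189, 0.596, 0.239] pointing down, gripper open.
Joint ranges: [-3.01, 3.01], [-1.01, 2.22], [0.06, 2.58], [-1.02, 4.17], [0.09, 2.62], [-3.14, 3.14]. Speed limits (rad/s): [2.57, 2.57, 3.14, 3.14, 3.14, 3.14].

## Interface

Orientations are given as a unit quaternion [w, x, y, z].
In Python, from workcell import monitor, eyes, ctrl gives the robot as it stands.
- The arm moves only by the tool step_arm, never from a script. Its argument "rows" is a list of rows, each a list of 3 entries, a list of its own where there are three numbers: the shift along the tool's x, y, z in mm, then the turn, a rotation vector about the tool's x, y, z in degrees, then the finger opening in mm, from 0 to 85.4. In form: [[[tx, ty, tz], [ax, ay, az], fingers], ...]. A call has exactly 8 rows; each row shifts and turns the commanded pose from where the row before left it, along the tool's axes as they then stand; what a row does not reach is not made up. A row lasts 1/8 s, in which the tool goes at most 62.5 mm and 10.7 degrees, less where a joint would pass 70% of its speed; a pose out of reach is approached as far as the arm can. A call with a gripper value outside its range is refused whole. The fingers move at their own pace and stop on an object; "force" is the grip in N (left out, the last holds). Time passes only in rows, so rows that do not move let the fingers close, or fill a call up. It gives the time, the measured TCP pose, the force, the opening and the grip force at its end, in the units of the state.
- monitor.get_obs(): the state, without advancing time (a new reading comes with each control period).
- eyes.grab_frame(name): name is "scene" or "top"; returns the picture (384x512x3 uint8, red, green, blue); there is no depth.
- eyes.get_calibration(name): a dict with "fx", "fy", "cx", "cy" (pixels), "R" (3x3) and "t" (3): a world point X has camera coordinates R X + t. Camera axes: x right, y down, z forward; pixel columns grow to the right and rows downward; lengths in m; the calibration is good to about 2 mm. A picture is of the moment at which its call begins. get_calibration takes no time and is no camera call.
- ctrl.job_done(): hands the job in; it is judged then, once.
The state is a dict: "time_s": time; "qpos": joint angles; "joint_vel": joint speeds; "effort": joint torques, N m; "tool_pos": TCP position; "tcp_rot": TCP orientation; "contact_force": force on the tool from outside, world axes, zero at the start; "wrist_torque": the same for the moment, N m; "opening": finger opening in m; "grasp_force": force on a finger pad.
Only numpy, scipy, OpenCV 4.12 (cv2) and the standard library are available. Lean on these libraries where they do the work, as an engineer would, in place of code of your own. Each camera call takes 0.05 s, during which the arm holds its last target. There are 200 camera calls.

## Working session

There is one attempt and no reset: what is moved stays moved. The work goes in short steps, Python scripts to look and compute and a tool call to move; the robot and the scene stay as the last step left them, time stands still between calls to the robot, and variables do not carry over. Pictures are saved under pics/ and viewed, at most 10 in all, crops included, and the job is handed in when it is done.

Besides the shell and the picture viewer there is one more tool, called after ">>>" by a JSON object that holds its "method" and its "body". step_arm: Moves the arm, as the interface text tells. Its arguments: {"type":"object","properties":{"rows":{"type":"array","items":{"type":"array"}},"force":{"type":"number"}},"required":["rows"]}

```bash
mkdir -p pics
python3 - <<'E'
from workcell import monitor, eyes, ctrl
import cv2,numpy as np
o=monitor.get_obs();print(o, ctrl.finger_overhang)
for n in("top","scene"):
    cv2.imwrite(f"pics/{n}0.png",eyes.grab_frame(n)[:,:,::-1]); print(eyes.get_calibration(n))
E
```

```text
{'time_s': 0.0, 'qpos': array([ 1.14499890e+00,  5.33796584e-02,  1.61429329e+00,  2.31174104e-05,
        1.47597584e+00, -1.19005611e-01]), 'joint_vel': array([-0.00242085,  0.00024263, -0.00037033, -0.00048264,  0.00165941,
       -0.00049161]), 'effort': array([ 1.69310515e-03, -3.93677080e+01, -3.70182288e+01,  2.84431763e-05,
        7.04649225e-03, -4.49773125e-06]), 'tool_pos': array([0.18849885, 0.59526853, 0.23804928]), 'tcp_rot': array([-2.87676707e-04,  1.52796054e-01,  9.88257208e-01, -9.87059910e-04]), 'contact_force': array([-0.37744046, -0.45082906, -0.18380553]), 'wrist_torque': array([-0.06300647,  0.00820585,  0.00830539]), 'grasp_force': 0.0, 'opening': 0.08532032421273511} 0.008
{'fx': 490.7610549495561, 'fy': 490.7610549495561, 'cx': 262.3399500261232, 'cy': 193.43273979361751, 'R': array([[-0.02239961, -0.99974793, -0.00152705],
       [-0.98047053,  0.02226616, -0.19540153],
       [ 0.19538628, -0.00287969, -0.98072214]]), 't': array([0.10952954, 0.60234015, 1.18118698])}
{'fx': 427.50912401875775, 'fy': 427.50912401875775, 'cx': 259.5827127313871, 'cy': 192.28033277701195, 'R': array([[ 0.76134572, -0.64828542,  0.00887231],
       [-0.30770869, -0.3733502 , -0.8751714 ],
       [ 0.57067334,  0.66357791, -0.48373163]]), 't': array([-0.38754459,  0.29901327,  0.81541639])}
```

View pics/top0.png

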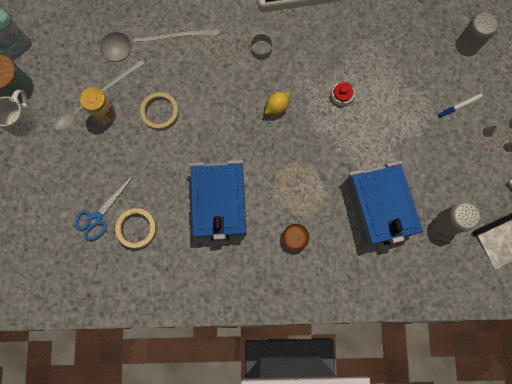

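View pics/scene0.png

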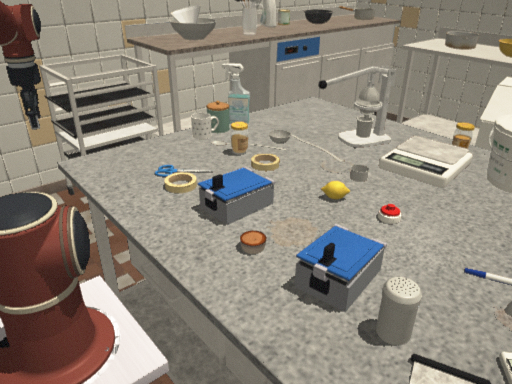

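The top view shows the left case with its lid around (218,202) and fin near (219,225). The right case is around (385,205) with its fin near (396,228). The dessert cup is at (295,237) and the tape roll at (135,229). Next I measure the lids and fins.

```bash
cat > h.py <<'E'
import cv2,numpy as np
from workcell import monitor, eyes, ctrl
C={n:eyes.get_calibration(n) for n in("top","scene")}
def ray(n,uv):
    c=C[n];d=np.array([(uv[0]-c['cx'])/c['fx'],(uv[1]-c['cy'])/c['fy'],1.])
    return -c['R'].T@c['t'], c['R'].T@d
def plane(n,uv,z):
    o,d=ray(n,uv);return o+d*(z-o[2])/d[2]
def tri(a,b):
    (o,d),(p,e)=ray("top",a),ray("scene",b);n=np.cross(d,e)
    s=np.linalg.solve(np.c_[d,-e,n],p-o);return (o+d*s[0]+p+e*s[1])/2, np.linalg.norm(n*s[2])
def proj(n,X):
    c=C[n];q=c['R']@np.asarray(X)+c['t'];return np.array([c['fx']*q[0]/q[2]+c['cx'],c['fy']*q[1]/q[2]+c['cy']])
def blue(im):
    h=cv2.cvtColor(im,cv2.COLOR_RGB2HSV);return cv2.inRange(h,(100,120,50),(125,255,255))
E
python3 - <<'E'
from h import *
im=cv2.imread('pics/top0.png')[:,:,::-1].copy();m=blue(im)
k,_=cv2.findContours(cv2.morphologyEx(m,cv2.MORPH_CLOSE,np.ones((9,9))),0,2)
for c in k:
    if cv2.contourArea(c)>1500:
        r=cv2.minAreaRect(c);print(r)
        for p in cv2.boxPoints(r): print(p,plane("top",p,.080).round(4))
sc=cv2.imread('pics/scene0.png')
tp=im[:,:,::-1]
def cr(i,x,y): return cv2.resize(i[y:y+75,x:x+100],(400,300),interpolation=cv2.INTER_CUBIC)
cv2.imwrite('pics/c0.png',np.vstack([np.hstack([cr(tp,170,175),cr(tp,340,175)]),np.hstack([cr(sc,185,160),cr(sc,290,225)])]))
E
```

```text
((386.7706604003906, 203.56881713867188), (72.98637390136719, 52.872013092041016), 73.3007583618164)
[350.96332 176.21101] [ 0.6395 -0.1267  0.08  ]
[401.60553 161.01836] [ 0.6758 -0.2564  0.08  ]
[422.578   230.92662] [ 0.4981 -0.2939  0.08  ]
[371.9358  246.11928] [ 0.4639 -0.1676  0.08  ]
((216.68673706054688, 200.0178985595703), (69.71484375, 53.284507751464844), 86.72950744628906)
[188.09926 166.73718] [0.6732 0.281  0.08  ]
[241.29698 163.6973 ] [0.678  0.1472 0.08  ]
[245.27422 233.29861] [0.5021 0.1399 0.08  ]
[192.07649 236.3385 ] [0.4976 0.27   0.08  ]
```

View pics/c0.png

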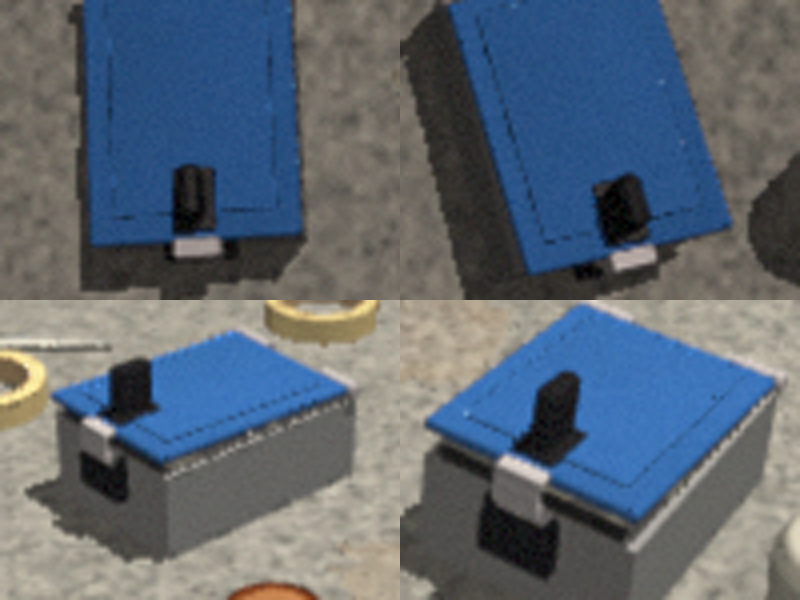

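The crop shows both fins clearly. The left fin top is at about top px (216.8,223) and scene px (218,176). The right fin top is at about top (397.5,226.8) and scene (330.5,244.5).

Run:
```python
from h import *
im={n:cv2.imread(f'pics/{n}0.png')[:,:,::-1].copy() for n in("top","scene")}
for nm,t,s in(("L",(216.75,223),(218,175.75)),("R",(397.5,226.75),(330.5,244.5))):
    p,e=tri(t,s);print(nm,"fintop",p.round(4),"gap",round(e,4),plane("top",t,.122).round(4))
k,_=cv2.findContours(cv2.morphologyEx(blue(im["top"]),cv2.MORPH_CLOSE,np.ones((9,9))),0,1)
for c in k:
    if cv2.contourArea(c)<1500: continue
    q=cv2.convexHull(c);d=c[:,0].astype(float)
    b=cv2.boxPoints(cv2.minAreaRect(c));cs=[]
    L=[]
    for i in range(4):
        a,e=b[i],b[(i+1)%4];u=(e-a)/np.linalg.norm(e-a);n=np.array([-u[1],u[0]])
        s=(d-a)@u;w=abs((d-a)@n);l=np.linalg.norm(e-a)
        x,y=[],[]
        sel=d[(w<4)&(s>.12*l)&(s<.88*l)]
        vx,vy,x0,y0=cv2.fitLine(sel.astype(np.float32),cv2.DIST_HUBER,0,.01,.01).ravel()
        L.append(np.cross([x0,y0,1],[x0+vx,y0+vy,1]))
    P=[]
    for i in range(4):
        x=np.cross(L[i-1],L[i]);x=x[:2]/x[2];X=plane("top",x,.079);P.append(X);print(x.round(1),X.round(4))
    for i in range(4):
        v=P[(i+1)%4]-P[i];print(np.linalg.norm(v).round(4),(np.degrees(np.arctan2(v[1],v[0]))%90).round(2))
```

```text
L fintop [0.5256 0.2042 0.122 ] gap 0.0056 [0.5232 0.2057 0.122 ]
R fintop [ 0.5069 -0.2221  0.1324] gap 0.0094 [ 0.5046 -0.2217  0.122 ]
[351.6 176.2] [ 0.6396 -0.1286  0.079 ]
[399.9 165.1] [ 0.6657 -0.2517  0.079 ]
[422.2 230.5] [ 0.4994 -0.2935  0.079 ]
[371.7 243.1] [ 0.4714 -0.1678  0.079 ]
0.1259 11.93
0.1714 14.1
0.1288 12.58
0.1728 13.12
[190.5 167.3] [0.672 0.275 0.079]
[240.8 164.3] [0.6767 0.1485 0.079 ]
[244.7 232.5] [0.5041 0.1413 0.079 ]
[192.5 235.6] [0.4996 0.2692 0.079 ]
0.1266 2.13
0.1727 2.39
0.128 2.02
0.1725 1.93
```

>>> {"method": "step_arm", "body": {"rows": [[[0,0,0],[0,0,-9.85],50],[[0,0,0],[0,0,-9.85],50],[[-31.8,-40.1,0],[0,0,0],50],[[-31.8,-40.1,0],[0,0,0],50],[[-31.8,-40.1,0],[0,0,0],50],[[-31.8,-40.1,0],[0,0,0],50],[[-31.8,-40.1,0],[0,0,0],50],[[-31.8,-40.1,0],[0,0,0],50]], "force": 25}}

```text
time_s: 1.1
tool_pos: [0.389, 0.3609, 0.2388]
tcp_rot: [-0.0, -0.019, 1.0, -0.0]
contact_force: [0.5, -0.7, 0.0]
opening: 0.0501
grasp_force: 0.0
```

>>> {"method": "step_arm", "body": {"rows": [[[-31.8,-40.1,0],[0,0,0],50],[[-31.8,-40.1,0],[0,0,0],50],[[-31.8,-40.1,0],[0,0,0],50],[[-31.8,-40.1,0],[0,0,0],50],[[0,0,20],[0,0,0],50],[[0,0,20],[0,0,0],50],[[0,0,20],[0,0,0],50],[[0,0,20],[0,0,0],50]]}}

```text
time_s: 2.1
tool_pos: [0.5203, 0.2077, 0.1573]
tcp_rot: [-0.001, -0.019, 1.0, -0.0]
contact_force: [-0.7, -0.3, -0.0]
opening: 0.0503
grasp_force: 0.0
```

>>> {"method": "step_arm", "body": {"rows": [[[0,0,12],[0,0,0],50],[[0,0,12],[0,0,0],50],[[0,0,10],[0,0,0],50],[[0,0,8],[0,0,0],50],[[0,0,5],[0,0,0],50],[[0,0,3],[0,0,0],50],[[0,0,2],[0,0,0],50],[[0,0,0],[0,0,0],50]]}}

```text
time_s: 3.1
tool_pos: [0.5215, 0.2068, 0.1074]
tcp_rot: [0.0, -0.018, 1.0, 0.0]
contact_force: [-1.4, 0.4, 0.7]
opening: 0.0496
grasp_force: 0.0
```

Run:
```python
from h import *
T=eyes.grab_frame("top");S=eyes.grab_frame("scene")
def cr(i,x,y): return cv2.resize(i[y:y+100,x:x+100],(400,400),interpolation=cv2.INTER_CUBIC)
cv2.imwrite('pics/c1.png',np.hstack([cr(T,170,160),cr(S,175,125)])[:,:,::-1])
```

```text
(no output)
```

View pics/c1.png

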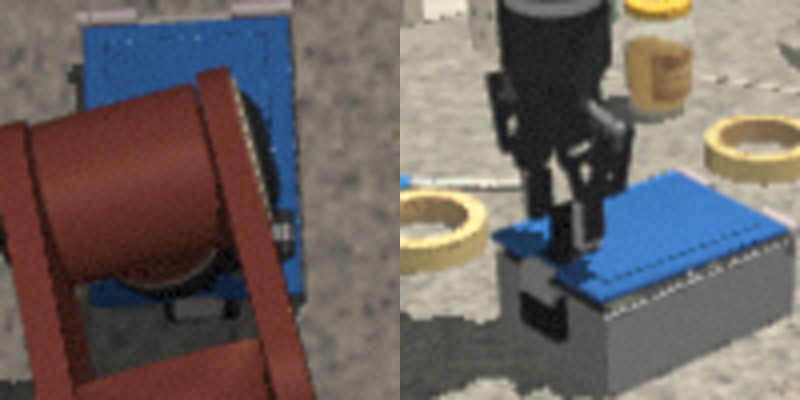

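The scene crop shows the two fingers straddling the left fin above the plate. I lower a little and pinch.

>>> {"method": "step_arm", "body": {"rows": [[[0,0,2],[0,0,0],50],[[0,0,2],[0,0,0],30],[[0,0,0],[0,0,0],5],[[0,0,0],[0,0,0],5],[[0,0,0],[0,0,0],5],[[0,0,0],[0,0,0],5],[[0,0,0],[0,0,0],5],[[0,0,0],[0,0,0],5]], "force": 30}}

```text
time_s: 4.2
tool_pos: [0.5212, 0.2053, 0.1031]
tcp_rot: [-0.001, -0.018, 1.0, -0.002]
contact_force: [-1.3, -6.5, -0.0]
opening: 0.0138
grasp_force: 34.4
```

>>> {"method": "step_arm", "body": {"rows": [[[-2.4,0,-7.7],[0,0,0],5],[[-2.8,0,-7.6],[0,0,0],5],[[-3.1,0,-7.4],[0,0,0],5],[[-3.5,0,-7.2],[0,0,0],5],[[-3.9,0,-7.1],[0,0,0],5],[[-4.2,0,-6.8],[0,0,0],5],[[-4.6,0,-6.7],[0,0,0],5],[[-4.9,0,-6.3],[0,0,0],5]]}}

```text
time_s: 5.2
tool_pos: [0.5483, 0.2063, 0.1581]
tcp_rot: [-0.004, -0.018, 1.0, -0.002]
contact_force: [-4.7, -5.6, -3.4]
opening: 0.0135
grasp_force: 32.6
```

>>> {"method": "step_arm", "body": {"rows": [[[-5.2,0,-6.2],[0,0,0],5],[[-5.5,0,-5.8],[0,0,0],5],[[-5.8,0,-5.6],[0,0,0],5],[[-6.1,0,-5.3],[0,0,0],5],[[-6.3,0,-4.9],[0,0,0],5],[[-6.6,0,-4.7],[0,0,0],5],[[-6.8,0,-4.3],[0,0,0],5],[[-3,0,-2],[0,0,0],5]]}}

```text
time_s: 6.2
tool_pos: [0.5946, 0.2081, 0.1982]
tcp_rot: [-0.003, -0.018, 1.0, -0.002]
contact_force: [-4.5, -5.9, 0.6]
opening: 0.0135
grasp_force: 33.2
```

>>> {"method": "step_arm", "body": {"rows": [[[0,0,0],[0,0,0],5],[[0,0,0],[0,0,0],5],[[0,0,0],[0,0,0],50],[[0,0,0],[0,0,0],50],[[0,0,0],[0,0,0],50],[[0,0,-15],[0,0,0],50],[[0,0,-25],[0,0,0],50],[[0,0,-30],[0,0,0],50]]}}

```text
time_s: 7.2
tool_pos: [0.596, 0.2097, 0.2704]
tcp_rot: [0.0, -0.019, 1.0, 0.0]
contact_force: [-0.1, -0.1, -0.2]
opening: 0.0501
grasp_force: 0.0
```

>>> {"method": "step_arm", "body": {"rows": [[[0,0,0],[0,0,0],50],[[0,0,0],[0,0,0],50],[[0,0,0],[0,0,0],50],[[0,0,0],[0,0,0],50],[[0,0,0],[0,0,0],50],[[0,0,0],[0,0,0],50],[[0,0,0],[0,0,0],50],[[0,0,0],[0,0,0],50]]}}

```text
time_s: 8.2
tool_pos: [0.596, 0.2096, 0.269]
tcp_rot: [0.0, -0.019, 1.0, 0.0]
contact_force: [-0.8, -1.1, 0.2]
opening: 0.0496
grasp_force: 0.0
```

Run:
```python
from h import *
T=eyes.grab_frame("top");S=eyes.grab_frame("scene")
def cr(i,x,y): return cv2.resize(i[y:y+100,x:x+100],(400,400),interpolation=cv2.INTER_CUBIC)
cv2.imwrite('pics/c2.png',np.hstack([cr(T,170,160),cr(S,175,125)])[:,:,::-1])
```

```text
(no output)
```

View pics/c2.png

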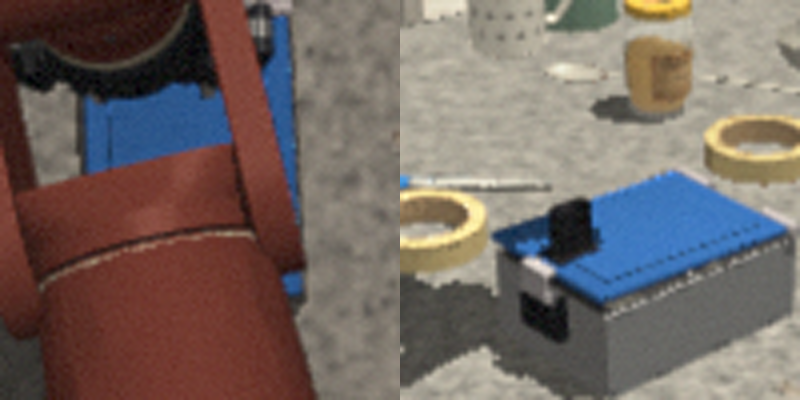

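The lid fell back: the scene crop shows it flat again with the fin upright, so the left case's hinge is worn. I close the fingers and go over its fin to press.

>>> {"method": "step_arm", "body": {"rows": [[[13,0,0],[0,0,0],0],[[13,0,15],[0,0,0],0],[[13,-0.8,20],[0,0,0],0],[[13,0,20],[0,0,0],0],[[13,0,20],[0,0,0],0],[[10,0,20],[0,0,0],0],[[0,0,17],[0,0,0],0],[[0,0,7],[0,0,0],0]], "force": 30}}

```text
time_s: 9.3
tool_pos: [0.5206, 0.2059, 0.1488]
tcp_rot: [-0.001, -0.019, 1.0, -0.0]
contact_force: [0.7, 0.3, -0.2]
opening: -0.0001
grasp_force: 0.0
```

>>> {"method": "step_arm", "body": {"rows": [[[0,0,0],[0,0,0],0],[[0,0,0],[0,0,0],0],[[0,0,1.5],[0,0,0],0],[[0,0,1.5],[0,0,0],0],[[0,0,1.5],[0,0,0],0],[[0,0,1.5],[0,0,0],0],[[0,0,1.5],[0,0,0],0],[[0,0,0],[0,0,0],0]]}}

```text
time_s: 10.3
tool_pos: [0.521, 0.206, 0.1422]
tcp_rot: [-0.0, -0.019, 1.0, -0.0]
contact_force: [-0.8, -0.2, 1.2]
opening: 0.0002
grasp_force: 0.0
```

>>> {"method": "step_arm", "body": {"rows": [[[0,0,0.7],[0,0,0],0],[[0,0,0.7],[0,0,0],0],[[0,0,0.7],[0,0,0],0],[[0,0,0.7],[0,0,0],0],[[0,0,0.7],[0,0,0],0],[[0,0,0],[0,0,0],0],[[0,0,0],[0,0,0],0],[[0,0,0],[0,0,0],0]]}}

```text
time_s: 11.3
tool_pos: [0.5211, 0.206, 0.1389]
tcp_rot: [0.0, -0.019, 1.0, 0.0]
contact_force: [-0.0, 0.4, 0.8]
opening: -0.0001
grasp_force: 0.0
```

>>> {"method": "step_arm", "body": {"rows": [[[0,0,0.6],[0,0,0],0],[[0,0,0.6],[0,0,0],0],[[0,0,0.6],[0,0,0],0],[[0,0,0.6],[0,0,0],0],[[0,0,0.6],[0,0,0],0],[[0,0,0],[0,0,0],0],[[0,0,0],[0,0,0],0],[[0,0,0],[0,0,0],0]]}}

```text
time_s: 12.3
tool_pos: [0.5211, 0.2061, 0.1359]
tcp_rot: [0.0, -0.019, 1.0, 0.0]
contact_force: [0.3, 0.8, 0.6]
opening: 0.0001
grasp_force: 0.0
```

>>> {"method": "step_arm", "body": {"rows": [[[0,0,0.6],[0,0,0],0],[[0,0,0.6],[0,0,0],0],[[0,0,0.6],[0,0,0],0],[[0,0,0.6],[0,0,0],0],[[0,0,0.6],[0,0,0],0],[[0,0,0],[0,0,0],0],[[0,0,0],[0,0,0],0],[[0,0,0],[0,0,0],0]]}}

```text
time_s: 13.3
tool_pos: [0.5211, 0.2061, 0.1329]
tcp_rot: [0.0, -0.019, 1.0, 0.0]
contact_force: [-0.8, -0.3, -0.4]
opening: 0.0003
grasp_force: 0.0
```

>>> {"method": "step_arm", "body": {"rows": [[[0,0,0.4],[0,0,0],0],[[0,0,0.4],[0,0,0],0],[[0,0,0.4],[0,0,0],0],[[0,0,0.4],[0,0,0],0],[[0,0,0.4],[0,0,0],0],[[0,0,0],[0,0,0],0],[[0,0,0],[0,0,0],0],[[0,0,0],[0,0,0],0]]}}

```text
time_s: 14.3
tool_pos: [0.521, 0.2061, 0.1308]
tcp_rot: [-0.0, -0.019, 1.0, 0.0]
contact_force: [-2.6, 0.3, 2.9]
opening: -0.0
grasp_force: 1.7
```

>>> {"method": "step_arm", "body": {"rows": [[[0,0,0.4],[0,0,0],0],[[0,0,0.4],[0,0,0],0],[[0,0,0.4],[0,0,0],0],[[0,0,0.3],[0,0,0],0],[[0,0,0],[0,0,0],0],[[0,0,0],[0,0,0],0],[[0,0,0],[0,0,0],0],[[0,0,0],[0,0,0],0]]}}

```text
time_s: 15.3
tool_pos: [0.5212, 0.206, 0.1294]
tcp_rot: [0.0, -0.019, 1.0, -0.0]
contact_force: [0.6, -0.6, -0.0]
opening: -0.0002
grasp_force: 0.0
```

>>> {"method": "step_arm", "body": {"rows": [[[0,0,0.4],[0,0,0],0],[[0,0,0.4],[0,0,0],0],[[0,0,0.2],[0,0,0],0],[[0,0,0],[0,0,0],0],[[0,0,0],[0,0,0],0],[[0,0,0],[0,0,0],0],[[0,0,0],[0,0,0],0],[[0,0,0],[0,0,0],0]]}}

```text
time_s: 16.3
tool_pos: [0.5211, 0.206, 0.1284]
tcp_rot: [0.0, -0.018, 1.0, -0.0]
contact_force: [0.1, -0.8, 0.0]
opening: -0.0002
grasp_force: 0.0
```

Run:
```python
from h import *
for i in range(6):
    S=eyes.grab_frame("scene");o=monitor.get_obs();print(o['contact_force'].round(2),o['grasp_force'],o['tool_pos'].round(4))
```

```text
[-0.   -0.46  0.35] 0.0 [0.5211 0.206  0.1284]
[ 0.84 -0.3  -0.4 ] 0.0 [0.5211 0.206  0.1284]
[-0.03  0.29 -1.17] 0.0 [0.5211 0.2061 0.1284]
[ 0.27 -0.37  0.25] 0.0 [0.5211 0.206  0.1284]
[-0.08 -0.31  0.51] 0.0 [0.5211 0.2061 0.1284]
[ 0.3  -0.3  -0.17] 0.0 [0.5211 0.206  0.1284]
```

Run:
```python
from h import *
S=eyes.grab_frame("scene");S0=cv2.imread('pics/scene0.png')[:,:,::-1]
def cr(i,x,y): return cv2.resize(i[y:y+80,x:x+80],(400,400),interpolation=cv2.INTER_CUBIC)
cv2.imwrite('pics/c3.png',np.hstack([cr(S0,185,155),cr(S,185,155)])[:,:,::-1])
```

```text
(no output)
```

View pics/c3.png

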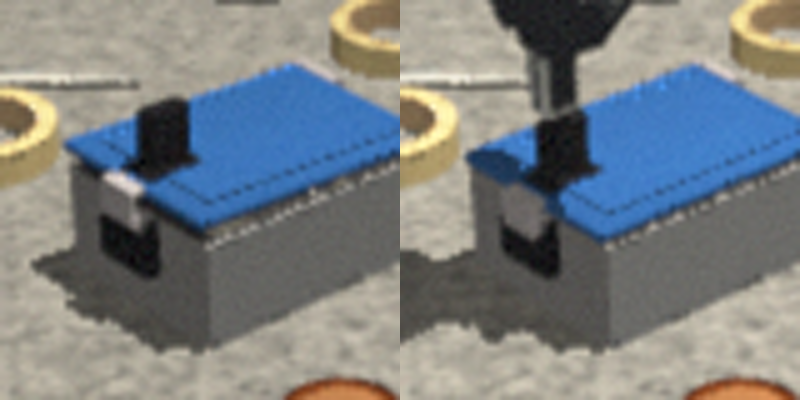

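The right half shows the lid lower than before: its front-left corner dropped about 2 px, roughly 6 mm or 0.038 rad. The fingertip now hangs free, so the lid has probably snapped past its catch. I feel gently downward to confirm.

>>> {"method": "step_arm", "body": {"rows": [[[0,0,0.4],[0,0,0],0],[[0,0,0.3],[0,0,0],0],[[0,0,0.3],[0,0,0],0],[[0,0,0],[0,0,0],0],[[0,0,0],[0,0,0],0],[[0,0,0],[0,0,0],0],[[0,0,0],[0,0,0],0],[[0,0,0],[0,0,0],0]]}}

```text
time_s: 17.65
tool_pos: [0.5211, 0.2061, 0.1274]
tcp_rot: [-0.0, -0.019, 1.0, 0.0]
contact_force: [0.1, 0.1, -0.8]
opening: 0.0001
grasp_force: 0.0
```

>>> {"method": "step_arm", "body": {"rows": [[[0,0,0.3],[0,0,0],0],[[0,0,0.3],[0,0,0],0],[[0,0,0.3],[0,0,0],0],[[0,0,0],[0,0,0],0],[[0,0,0],[0,0,0],0],[[0,0,0],[0,0,0],0],[[0,0,0],[0,0,0],0],[[0,0,0],[0,0,0],0]]}}

```text
time_s: 18.65
tool_pos: [0.5211, 0.206, 0.1265]
tcp_rot: [0.0, -0.019, 1.0, -0.0]
contact_force: [-0.7, 0.6, -0.6]
opening: 0.0
grasp_force: 0.0
```

>>> {"method": "step_arm", "body": {"rows": [[[0,0,0.3],[0,0,0],0],[[0,0,0.3],[0,0,0],0],[[0,0,0.2],[0,0,0],0],[[0,0,0],[0,0,0],0],[[0,0,0],[0,0,0],0],[[0,0,0],[0,0,0],0],[[0,0,0],[0,0,0],0],[[0,0,0],[0,0,0],0]]}}

```text
time_s: 19.65
tool_pos: [0.5211, 0.206, 0.1257]
tcp_rot: [0.0, -0.019, 1.0, -0.0]
contact_force: [0.3, 1.4, 0.4]
opening: -0.0001
grasp_force: 0.0
```

>>> {"method": "step_arm", "body": {"rows": [[[0,0,0.3],[0,0,0],0],[[0,0,0.2],[0,0,0],0],[[0,0,0.2],[0,0,0],0],[[0,0,0],[0,0,0],0],[[0,0,0],[0,0,0],0],[[0,0,0],[0,0,0],0],[[0,0,0],[0,0,0],0],[[0,0,0],[0,0,0],0]]}}

```text
time_s: 20.65
tool_pos: [0.5211, 0.2061, 0.1254]
tcp_rot: [-0.0, -0.019, 1.0, -0.0]
contact_force: [-2.9, -1.1, 4.8]
opening: 0.0002
grasp_force: 2.7
```

Force rose 4.8 N within about 0.3 mm. That stiffness matches the seal rather than the catch spring, about 5 mm below the first contact, so the left lid is shut. I raise and go to the right case.

>>> {"method": "step_arm", "body": {"rows": [[[0,0,-10],[0,0,0],0],[[0,0,-25],[0,0,0],0],[[0,0,-30],[0,0,0],0],[[0,0,-30],[0,0,0],0],[[0,0,-30],[0,0,-5.4],50],[[0,0,0],[0,0,-5.4],50],[[12.6,-46.2,0],[0,0,0],50],[[12.6,-46.2,0],[0,0,0],50]]}}

```text
time_s: 21.65
tool_pos: [0.5173, 0.1096, 0.2502]
tcp_rot: [0.001, -0.113, 0.994, -0.0]
contact_force: [0.3, -0.9, 0.5]
opening: 0.05
grasp_force: 0.0
```

>>> {"method": "step_arm", "body": {"rows": [[[12.6,-46.2,0],[0,0,0],50],[[12.6,-46.2,0],[0,0,0],50],[[12.6,-46.2,0],[0,0,0],50],[[12.6,-46.2,0],[0,0,0],50],[[12.6,-46.2,0],[0,0,0],50],[[12.6,-46.2,0],[0,0,0],50],[[12.6,-46.2,0],[0,0,0],50],[[0,0,0],[0,0,0],50]]}}

```text
time_s: 22.65
tool_pos: [0.5032, -0.2273, 0.2499]
tcp_rot: [0.0, -0.11, 0.994, -0.0]
contact_force: [-0.4, 1.3, 0.1]
opening: 0.0498
grasp_force: 0.0
```

Run:
```python
from h import *
S=eyes.grab_frame("scene");S0=cv2.imread('pics/scene0.png')[:,:,::-1]
T=eyes.grab_frame("top")
def cr(i,x,y,w=80): return cv2.resize(i[y:y+w,x:x+w],(300,300),interpolation=cv2.INTER_CUBIC)
cv2.imwrite('pics/c4.png',np.vstack([np.hstack([cr(S0,185,155,60),cr(S,185,155,60)]),np.hstack([cr(T,340,160,100),cr(S,280,190,100)])])[:,:,::-1])
print(monitor.get_obs()['tool_pos'])
```

```text
[ 0.50349999 -0.22467687  0.24984735]
```

View pics/c4.png

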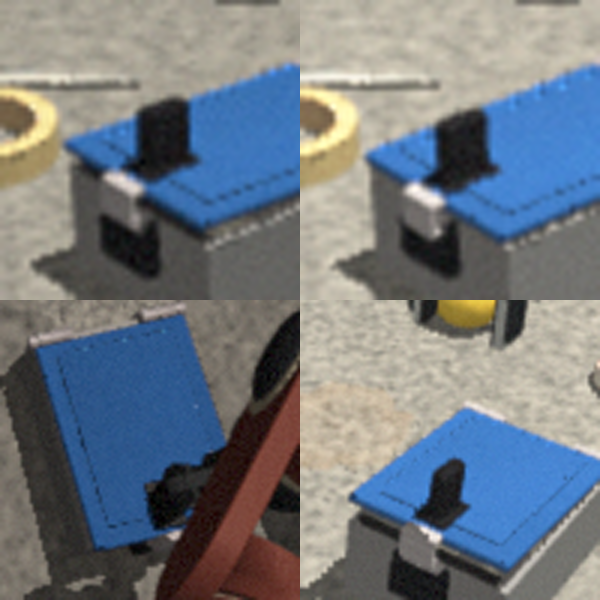

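The left lid stays down with its rim gap gone, so it is shut. The gripper is above the right fin. I lower onto it.

>>> {"method": "step_arm", "body": {"rows": [[[0,0,25],[0,0,0],50],[[0,0,30],[0,0,0],50],[[0,0,30],[0,0,0],50],[[0,0,18],[0,0,0],50],[[0,0,15],[0,0,0],50],[[0,0,12],[0,0,0],50],[[0,0,6],[0,0,0],50],[[0,0,0],[0,0,0],50]]}}

```text
time_s: 23.75
tool_pos: [0.5036, -0.2246, 0.1139]
tcp_rot: [-0.0, -0.112, 0.994, 0.0]
contact_force: [-0.3, 1.0, 0.5]
opening: 0.0504
grasp_force: 0.0
```

>>> {"method": "step_arm", "body": {"rows": [[[0,0,1],[0,0,0],50],[[0,0,1],[0,0,0],30],[[0,0,0],[0,0,0],5],[[0,0,0],[0,0,0],5],[[0,0,0],[0,0,0],5],[[0,0,0],[0,0,0],5],[[0,0,0],[0,0,0],5],[[0,0,0],[0,0,0],5]], "force": 30}}

```text
time_s: 24.75
tool_pos: [0.5035, -0.2243, 0.1121]
tcp_rot: [-0.0, -0.112, 0.994, 0.0]
contact_force: [-1.9, 4.3, 2.8]
opening: 0.0133
grasp_force: 33.8
```

>>> {"method": "step_arm", "body": {"rows": [[[-2.5,0,-6.8],[0,0,0],5],[[-2.8,0,-6.8],[0,0,0],5],[[-3.1,0,-6.6],[0,0,0],5],[[-3.5,0,-6.4],[0,0,0],5],[[-3.7,0,-6.3],[0,0,0],5],[[-4.0,0,-6.2],[0,0,0],5],[[-4.2,0,-5.9],[0,0,0],5],[[-4.5,0,-5.7],[0,0,0],5]]}}

```text
time_s: 25.75
tool_pos: [0.531, -0.2184, 0.1632]
tcp_rot: [-0.001, -0.112, 0.994, -0.0]
contact_force: [-5.0, -1.4, -6.8]
opening: 0.0134
grasp_force: 31.4
```

>>> {"method": "step_arm", "body": {"rows": [[[-4.8,0,-5.5],[0,0,0],5],[[-5.1,0,-5.3],[0,0,0],5],[[-5.2,0,-5.1],[0,0,0],5],[[-5.5,0,-4.8],[0,0,0],5],[[-5.7,0,-4.6],[0,0,0],5],[[-5.9,0,-4.3],[0,0,0],5],[[-6.1,0,-4.0],[0,0,0],5],[[-6.3,0,-3.8],[0,0,0],5]]}}

```text
time_s: 26.75
tool_pos: [0.5746, -0.2091, 0.2014]
tcp_rot: [-0.001, -0.112, 0.994, -0.001]
contact_force: [-6.6, -3.2, -3.9]
opening: 0.0137
grasp_force: 30.3
```

>>> {"method": "step_arm", "body": {"rows": [[[0,0,0],[0,0,0],5],[[0,0,0],[0,0,0],5],[[0,0,0],[0,0,0],50],[[0,0,0],[0,0,0],50],[[0,0,0],[0,0,0],50],[[0,0,-15],[0,0,0],50],[[0,0,-25],[0,0,0],50],[[0,0,-30],[0,0,0],50]]}}

```text
time_s: 27.75
tool_pos: [0.5746, -0.2082, 0.2715]
tcp_rot: [0.0, -0.113, 0.994, 0.0]
contact_force: [-0.2, 0.6, -0.1]
opening: 0.0503
grasp_force: 0.0
```

>>> {"method": "step_arm", "body": {"rows": [[[0,0,-30],[0,0,0],50],[[0,30,-20],[0,0,0],50],[[0,40,0],[0,0,0],50],[[0,40,0],[0,0,0],50],[[0,40,0],[0,0,0],50],[[0,30,0],[0,0,0],50],[[0,0,0],[0,0,0],50],[[0,0,0],[0,0,0],50]]}}

```text
time_s: 28.75
tool_pos: [0.5347, -0.0333, 0.3209]
tcp_rot: [0.001, -0.113, 0.994, -0.0]
contact_force: [-0.0, 0.3, -0.6]
opening: 0.0502
grasp_force: 0.0
```

Run:
```python
from h import *
S=eyes.grab_frame("scene")
T=eyes.grab_frame("top")
S=S[125:325,160:420]
cv2.imwrite('pics/c5.png',np.hstack([cv2.resize(S,(400,308)),cv2.resize(T,(400,308))])[:,:,::-1])
```

```text
(no output)
```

View pics/c5.png

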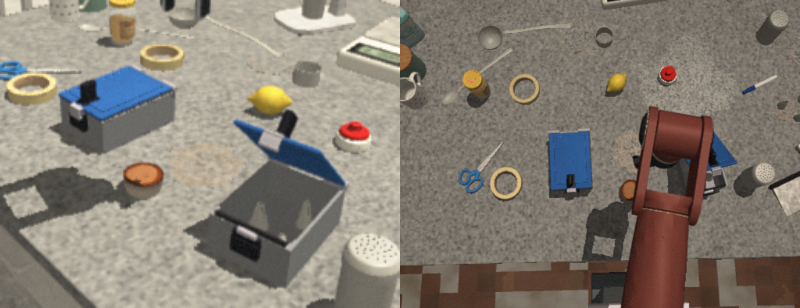

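The right lid stands open at about 45° by itself. The left lid is shut and the cup and tape are in place. I do a last stillness check, then hand in.

>>> {"method": "step_arm", "body": {"rows": [[[0,0,0],[0,0,0],50],[[0,0,0],[0,0,0],50],[[0,0,0],[0,0,0],50],[[0,0,0],[0,0,0],50],[[0,0,0],[0,0,0],50],[[0,0,0],[0,0,0],50],[[0,0,0],[0,0,0],50],[[0,0,0],[0,0,0],50]]}}

```text
time_s: 29.85
tool_pos: [0.5344, -0.0328, 0.3201]
tcp_rot: [-0.0, -0.113, 0.994, -0.0]
contact_force: [-0.7, 0.3, 1.0]
opening: 0.0496
grasp_force: 0.0
```

Run:
```python
from h import *
a=cv2.resize(cv2.imread('pics/c5.png')[:,:400],(260,200)).astype(int)[:,:,::-1]
b=cv2.resize(cv2.resize(eyes.grab_frame("scene")[125:325,160:420],(400,308)),(260,200)).astype(int)
d=abs(a-b).max(2)[60:,130:];print("changed px",(d>60).sum())
if (d>60).sum()<40: print(ctrl.job_done())
```

```text
changed px 0
the job is handed in; nothing more can be done
None
```

The job is handed in, verdict not shown: the left case's lid would not hold, so I pressed it past its catch onto its seal (highest reading about 5 N), and the right lid stands open by itself at about 45°, with the cup and tape where they stood.

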